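# Shut the glue warmer's door and uncover its pot

### The job

Get the glue warmer ready for brushing. First push its open door shut until it seats on its catch; then lift the lid off the copper pot by its wooden knob, keeping it level, and set it down gently, knob up, wholly on the round cork mat. Leave the other things on the bench where they are.

Things in the scene. Friction and masses are not known exactly. Their poses are not given: they have to be found in the camera images.
- warmer: Glue warmer: steel box fixed to the bench, 220 (x) x 180 (y) x 115 mm high, copper pot on its roof, door on its -x side, which faces roughly the robot's left. Origin at the centre of its underside, z up; the door shuts against the plane x = -110 mm. The pot (outside 110 mm across, wall 4, rim 165 mm above the bench) is centred at x = +15, y = 0 mm.
- door (a joint): The door's angle, rad: 0 is shut and seated, grows as it opens; starts 0.5 to 1.0. Grey upright panel 174 mm wide, 10 thick, 13 to 109 mm above the bench; vertical hinge at the warmer's -y end (nearer the robot). Stays where left. From about 0.09 it meets a sprung ball catch, takes a few N more to ride over it at about 0.04, and is then held at 0.
- door_hinge (a point): Point on the door's hinge axis at the height of the door's top edge (109 mm above the bench), in the plane of the panel's inner face. Axes turn with the door: y runs along the panel from hinge to free edge, -x is the outward normal (the outer face is at x = -10 mm), z up.
- door_edge (a point): Top corner of the door's free edge, on its outer face: 174 mm from the hinge along the panel. Same axes as door_hinge.
- lid: Loose round copper lid, about 0.25 kg, 116 mm across, 14 mm thick at the edge, wooden knob on top. Origin at the centre of its underside, z up through the knob. The underside is a plug 92 mm across and 8 mm deep that hangs loosely inside the pot's rim; the flange above it rests on the rim. Top of knob at z = 56 mm. On the mat it stands on the plug.
- lid_knob (a point): Centre of the lid's knob: an upright wooden cylinder 30 mm across and 26 mm high on a brass stem 16 mm thick, 43 mm above the lid's origin (knob from z = 30 to 56 mm, the lid's top about 19 mm at the middle). Grip it from above, across its sides.
- pot_rim (a point): Centre of the pot's mouth at rim height, 165 mm above the bench.
- cork_mat: The round cork mat, 170 mm across, 8 mm thick, fixed to the bench. Origin at the centre of its underside, its top is at z = 8 mm.
- paring_board: A square cork board, 130 x 130 x 8 mm, fixed: not the place for the lid. Origin at the centre of its underside. It and the round mat change places.
- hammer: Bystander: hammer lying on the bench, 240 mm long. Origin under its middle.
- jar: Bystander: glass jar with a white cap, 64 mm across, 85 mm high. Origin at the centre of its underside.
- tape_dispenser: Bystander: black tape dispenser, 120 x 50 x 80 mm. Origin at the centre of its underside.
- brass_weight: Bystander: turned brass weight, 56 mm across, 62 mm high. Origin at the centre of its underside.
- steel_mug: Bystander: steel mug, 76 mm across, 90 mm high. Origin at the centre of its underside.
- leather_book: Bystander: leather-covered book, 150 x 110 x 28 mm. Origin at the centre of its underside.
- brush: Bystander: brush lying on the bench, 200 mm long. Origin under its middle.

How it is judged:
By the outcome, as a careful person would: the job done as asked, in the order asked, and still so for the second after the job is handed in, with the robot touching nothing.
It also fails if it takes over 58 s, if anything falls off the work surface, if the arm or the gripper's body presses on something with over 40 N, if the wrist force passes 120 N, or if a joint passes its speed limit or range.

### The arm

A 6-joint arm with a two-finger parallel gripper is mounted at the origin on the work surface. World frame = base frame: x ahead of the robot, y to its left, z up, the work surface at z = 0. Lengths are in mm, angles in rad, forces in N, time in s.
With the tool pointing down it reaches from about 275 to 825 mm from the base axis. Payload 4.9 kg.
Tool frame: the origin (TCP) lies at the very end of the fingers, on their centre line; the grasp point (between the pads) lies 19 mm behind it; z points along the fingers, y is the line along which they close (so a half turn about z gives the same grasp; the last joint's range is limited). The gripper opens to 85 mm and grips with 20 to 120 N. Pads are 22 mm wide; open, the fingers measure 114 mm over their backs; the gripper's body (76 mm by 85 mm) begins 54 mm behind the grasp point. The pads swing forward as they close: fully open they stand 13 mm farther back than shut.
Start: joints at [-1.29, 0.326, -0.193, 1.052, 0, 1.437], TCP at [221.667, -503.371, 231.281] pointing down, gripper open.
Joint ranges: [-2.65, 2.65], [-0.97, 1.79], [-1.3, 1.35], [-1.93, 2.1], [-1.47, 1.37], [-3.14, 3.14]. Speed limits (rad/s): [2.57, 2.57, 3.14, 3.14, 3.14, 3.14].

### API

Orientations are given as [roll, pitch, yaw] about the fixed x, y, z axes, in that order (R = Rz(yaw) Ry(pitch) Rx(roll)).
In Python, from bench import bot, solve_ik, imaging gives the robot as it stands. Calls block until the motion is done:
- bot.move_ptp(position, orientation): joint-space move of the TCP to a pose.
- bot.movel(position, rot=None, max_speed=150, threshold=None): straight line of the TCP; rot=None keeps the orientation; max_speed is the mean speed in mm/s. With threshold (N) it stops when the force on the tool has changed by that much, and returns True; else False.
- bot.move_j(angles): joint-space move.
- bot.grip(opening, effort=None): opening from 0.0 (shut) to 1.0 (fully open); effort is the grip in N (None keeps the last); returns when the fingers have stopped.
- bot.dwell(seconds).
- solve_ik(position, orientation): joint angles nearest the present ones, or None.
- bot.get_state(): the state.
- imaging.capture(name): name is "scene" or "top"; returns the picture (384x512x3 uint8, blue, green, red); there is no depth.
- imaging.camera_model(name): a dict with "K" (3x3 intrinsics, pixels), "position" and "rotation" of the camera in the world. Camera axes: x right, y up, looking along -z (the intrinsics and any distortion apply to the point x, -y, -z); pixel columns grow to the right and rows downward; lengths in mm; the calibration is good to about 2 mm. A picture is of the moment at which its call begins. camera_model takes no time and is no camera call.
A pose or a line that the arm cannot do raises bot.IKError and nothing moves.
- bot.sign_off(): hands the job in; it is judged then, once.
The state is a dict: "t": time; "qpos": joint angles; "joint_velocities": joint speeds; "effort": joint torques, N m; "tcp_pos": TCP position; "orientation": TCP orientation; "contact_force": force on the tool from outside, world axes, zero at the start; "wrist_torque": the same for the moment, N m; "opening": opening from 0.0 (shut) to 1.0 (fully open); "gripper_force": force on a finger pad.
Only numpy, scipy, OpenCV 4.12 (cv2) and the standard library are available. Lean on these libraries where they do the work, as an engineer would, in place of code of your own. Each camera call takes 0.05 s, during which the arm holds its last target. There are 200 camera calls.

## Working session

There is one attempt and no reset: what is moved stays moved. The work goes in short steps, each a Python script; the robot and the scene stay as the last script left them, time stands still between calls to the robot, and variables do not carry over. Pictures are saved under pics/ and viewed, at most 10 in all, crops included, and the job is handed in when it is done.

```bash
mkdir -p pics; python3 - <<'E'
from bench import bot, imaging
import cv2
for n in("scene","top"):
    cv2.imwrite(f"pics/{n}0.png",imaging.capture(n)); m=imaging.camera_model(n); print(n,m)
print(bot.get_state())
E
```

```text
scene {'K': array([[431.9969639 ,   0.        , 257.98906507],
       [  0.        , 431.9969639 , 193.93001555],
       [  0.        ,   0.        ,   1.        ]]), 'position': array([1589.49258054,  220.40337931, 1152.57088836]), 'rotation': array([0.81552338, 0.01274802, 1.74560043])}
top {'K': array([[432.41755267,   0.        , 257.52271336],
       [  0.        , 432.41755267, 186.69620013],
       [  0.        ,   0.        ,   1.        ]]), 'position': array([ 436.89251805,   50.63864578, 1589.75026259]), 'rotation': array([ 0.07404521, -0.01719629, -1.57492305])}
{'t': 0.1, 'qpos': array([-1.29018941e+00,  3.26856487e-01, -1.93484845e-01,  1.05202745e+00,
       -1.73704604e-07,  1.43660134e+00]), 'joint_velocities': array([ 5.50406673e-04, -1.44216471e-03,  3.73016773e-03,  1.71660856e-03,
        6.91803617e-04, -1.60826471e-05]), 'effort': array([ 7.07992131e-04, -4.44240940e+01,  2.63037103e+01,  7.85198354e-03,
       -5.97913868e-05,  4.26746851e-06]), 'tcp_pos': array([ 221.51907095, -502.83645734,  230.58702059]), 'orientation': array([-3.14003432e+00, -2.10210146e-04,  4.14801749e-01]), 'contact_force': array([1.13630401, 0.44653914, 0.45174202]), 'wrist_torque': array([ 0.03719079, -0.00088678, -0.01370397]), 'gripper_force': 0.0, 'opening': 0.9994080217324101}
```

View pics/top0.png

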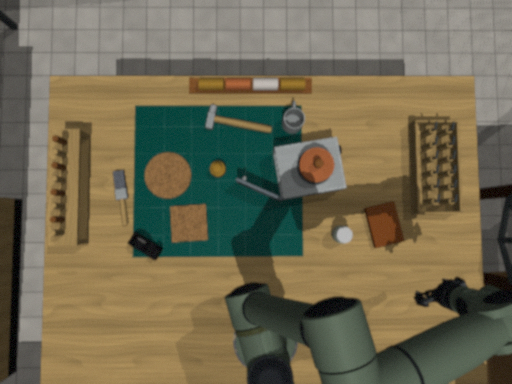

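View pics/scene0.png

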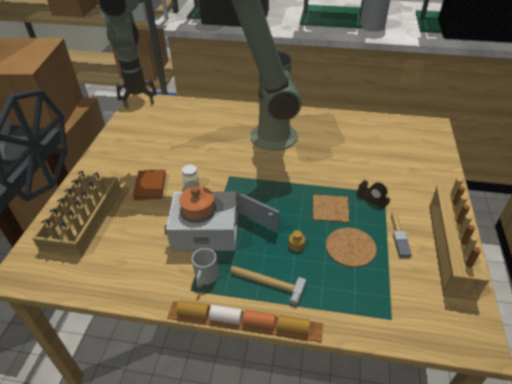

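```bash
cat > h.py <<'E'
from bench import bot, solve_ik, imaging
import cv2, numpy as np
from scipy.spatial.transform import Rotation as Ro
def cam(n):
    m=imaging.camera_model(n); return np.array(m["K"]),np.array(m["position"]),Ro.from_euler("xyz",m["rotation"]).as_matrix()
def ray(n,uv):
    K,p,R=cam(n); d=np.linalg.inv(K)@[uv[0],uv[1],1]; return p,R@(d*[1,-1,-1])
def onz(n,uv,z):
    p,d=ray(n,uv); return p+d*(z-p[2])/d[2]
def proj(n,X):
    K,p,R=cam(n); c=(R.T@(np.array(X,float)-p))*[1,-1,-1]; q=K@c; return q[:2]/q[2]
def crop(img,x0,y0,w,h,s,f): cv2.imwrite(f,cv2.resize(img[y0:y0+h,x0:x0+w],None,fx=s,fy=s,interpolation=cv2.INTER_CUBIC))
def blobs(img,lo,hi,mn=40):
    m=cv2.inRange(cv2.cvtColor(img,cv2.COLOR_BGR2HSV),np.array(lo),np.array(hi))
    return [c for c in cv2.findContours(m,cv2.RETR_EXTERNAL,cv2.CHAIN_APPROX_NONE)[0] if cv2.contourArea(c)>mn]
E
python3 - <<'E'
from h import *
t=cv2.imread("pics/top0.png"); s=cv2.imread("pics/scene0.png")
a=cv2.resize(t[130:210,220:360],None,fx=5,fy=5,interpolation=cv2.INTER_CUBIC)
crop(t,225,125,130,90,6,"pics/tc.png"); crop(s,155,170,130,95,6,"pics/sc.png")
hsv=cv2.cvtColor(t,cv2.COLOR_BGR2HSV)
for u,v in[(316,160),(305,170),(168,175),(185,225),(100,300),(217,169)]: print((u,v),hsv[v,u])
hs=cv2.cvtColor(s,cv2.COLOR_BGR2HSV)
for u,v in[(350,247),(330,208),(200,210),(198,190)]: print((u,v),hs[v,u])
E
```

```text
(316, 160) [ 12 162 101]
(305, 170) [ 12 169 151]
(168, 175) [ 15 134 124]
(185, 225) [ 15 134 133]
(100, 300) [ 19 123 147]
(217, 169) [ 20 177 153]
(350, 247) [ 16 127 155]
(330, 208) [ 15 125 163]
(200, 210) [ 12 136 116]
(198, 190) [ 14 144 110]
```

View pics/tc.png

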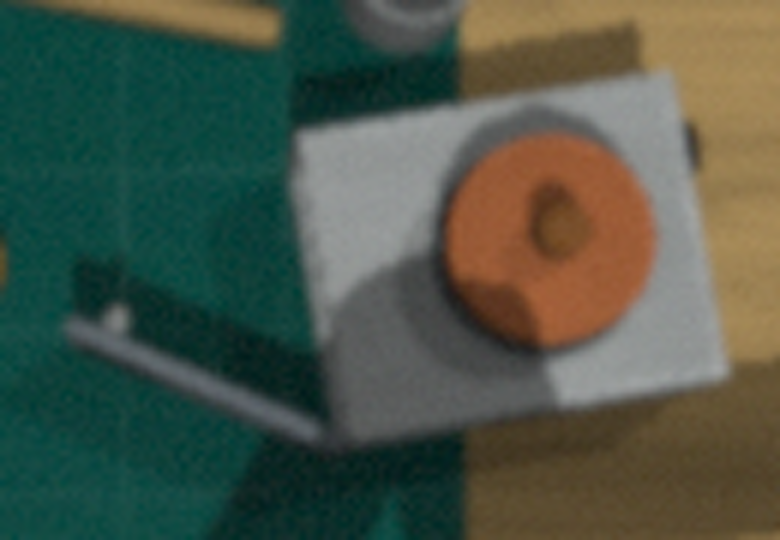

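View pics/sc.png

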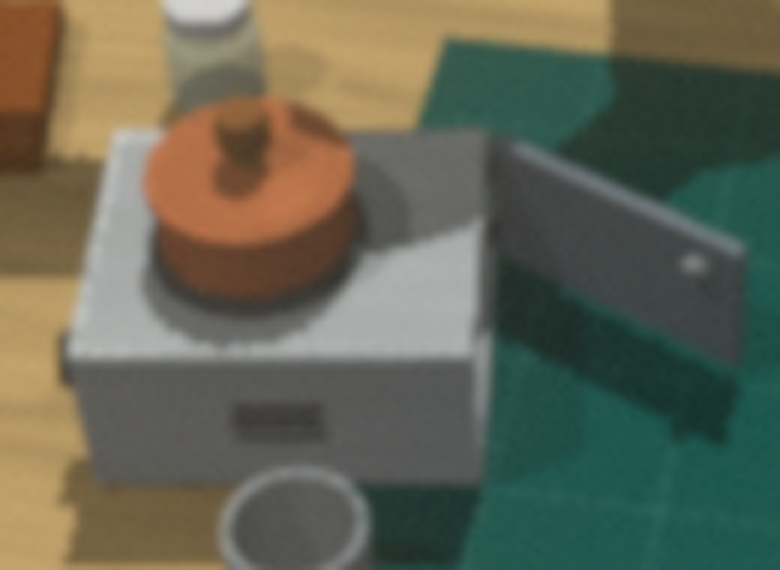

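```bash
cat >> h.py <<'E'
def tri(u,v):
    A=[];b=[]
    for n,q in(("top",u),("scene",v)):
        p,d=ray(n,q); d=d/np.linalg.norm(d); P=np.eye(3)-np.outer(d,d); A.append(P); b.append(P@p)
    return np.linalg.lstsq(np.vstack(A),np.hstack(b),rcond=None)[0]
E
python3 - <<'E'
from h import *
np.set_printoptions(precision=1,suppress=True)
T=lambda a:np.array(a)/6+[225,125]; S=lambda a:np.array(a)/6+[155,170]
t=cv2.imread("pics/top0.png"); s=cv2.imread("pics/scene0.png")
c=[onz("top",T(q),115) for q in[(297,130),(668,72),(732,378),(335,447)]]
c2=[onz("scene",S(q),115) for q in[(480,355),(70,357),(115,130),(487,130)]]
print("roof",np.array(c)[:,:2].tolist(),"\n",np.array(c2)[:,:2].tolist())
for c in (c,c2):
    C=np.mean(c,0)[:2]; c=np.array(c)[:,:2]
    ax=(c[1]-c[0]+c[2]-c[3]); ay=c[0]-c[3]+c[1]-c[2]
    print("ctr",C,"sizes",np.linalg.norm(ax)/2,np.linalg.norm(ay)/2,"yaw",np.arctan2(ax[1],ax[0]),np.arctan2(ay[1],ay[0])-np.pi/2)
print("knob",onz("top",T((560,230)),213),onz("scene",S((243,115)),213),tri(T((560,230)),S((243,115))))
print("door hinge",onz("top",T((330,443)),109),onz("scene",S((515,145)),109)," edge",onz("top",T((68,328)),109),onz("scene",S((743,245)),109))
for n,im in(("top",t),("scene",s)):
    for cc in blobs(im,(9,145,90),(14,255,255)):
        (x,y),_,_=e=cv2.fitEllipse(cc); print(n,"orange",e,onz(n,(x,y),171))
    m=cv2.inRange(cv2.cvtColor(im,cv2.COLOR_BGR2HSV),(13,80,60),(19,165,255))
    for cc in blobs(im,(11,80,60),(19,165,255),300):
        e=cv2.fitEllipse(cc)
        a=cv2.contourArea(cc); 
        if a<4000: print(n,"cork",a,e,onz(n,e[0],8))
E
```

```text
roof [[684.3682433517649, -34.26445631116947], [717.880008893521, -248.66919106674226], [540.8389822109668, -282.2723473029206], [502.1163085208033, -54.63561085126703]] 
 [[681.7531189434566, -28.696546504061615], [719.134487857993, -246.66760537573103], [542.5601711877823, -278.9751179656997], [507.34514171995147, -62.30869772964908]]
ctr [ 611.3 -155. ] sizes 223.95226973520442 181.66222668521846 yaw -1.4088169868507896 -1.4216876286939226
ctr [ 612.7 -154.2] sizes 220.32928499362336 178.55949478006667 yaw -1.4052966183101525 -1.385144300648136
knob [ 613.7 -169.2  213. ] [ 619.  -167.5  213. ] [ 614.2 -169.7  208.3]
door hinge [504.7 -52.2 109. ] [511.1 -45.  109. ]  edge [571.1  97.4 109. ] [571.   98.6 109. ]
top orange ((381.8267517089844, 228.63218688964844), (25.63631248474121, 34.25321960449219), 171.02099609375) [ 402.8 -381.8  171. ]
top orange ((316.1294860839844, 164.27239990234375), (31.96689224243164, 32.49724197387695), 131.14456176757812) [ 615.9 -168.6  171. ]
top orange ((307.6490783691406, 86.82616424560547), (5.520240783691406, 14.315759658813477), 3.62702012062
[... 849 characters left out ...]
scene orange ((174.25680541992188, 311.711181640625), (9.172991752624512, 15.716296195983887), 10.558895111083984) [1035.7 -109.3  171. ]
scene orange ((195.61761474609375, 198.99159240722656), (22.51861000061035, 31.667118072509766), 84.2018051147461) [ 621.7 -171.2  171. ]
scene orange ((152.17135620117188, 179.73814392089844), (20.20060157775879, 27.08860969543457), 75.32170867919922) [ 553.2 -346.2  171. ]
scene cork 681.5 ((146.64230346679688, 56.62030029296875), (15.896039962768555, 60.723148345947266), 170.40919494628906) [-659.6 -856.3    8. ]
scene cork 657.5 ((69.70913696289062, 8.039409637451172), (18.31318473815918, 50.88251876831055), 91.99313354492188) [-1316.7 -1689.6     8. ]
```

```bash
python3 - <<'E'
from h import *
np.set_printoptions(precision=2,suppress=True)
for n,f,box in(("top","pics/top0.png",(140,148,56,54)),("scene","pics/scene0.png",(318,223,66,48))):
    x,y,w,h=box; im=cv2.imread(f)[y:y+h,x:x+w]
    c=max(blobs(im,(8,80,60),(24,180,255)),key=cv2.contourArea)
    e=cv2.fitEllipse(c); q=np.array(e[0])+[x,y]; print(n,e[1],q,onz(n,q,8))
print("weight",onz("top",(217,169),62),"mug",onz("top",(292,119),90),"mug s",onz("scene",(205,256),90))
H=np.array([508,-60.5])
def P(th,off,r=150): return (H+r*np.array([np.cos(th),np.sin(th)])+off*np.array([-np.sin(th),np.cos(th)])).tolist()
for th,off in((1.135,50),(0.166,21)):
    for a in(-np.pi/2,np.pi/2,0,np.pi):
        print(th,a,solve_ik(P(th,off)+[65],[np.pi,0,th+a]),solve_ik(P(th,off)+[330],[np.pi,0,th+a]) is not None)
E
```

```text
top (45.19012451171875, 45.70591735839844) [167.38 174.92] [598.33 353.     8.  ]
scene (37.447017669677734, 49.95967102050781) [350.68 246.91] [603.4  352.24   8.  ]
weight [613.5  167.45  62.  ] mug [786.93 -98.12  90.  ] mug s [ 785.07 -103.29   90.  ]
1.135 -1.5707963267948966 [ 0.04  0.47 -0.45  0.65  0.   -2.66] True
1.135 1.5707963267948966 [ 0.04  0.47 -0.45  0.65  0.    0.48] True
1.135 0 [ 0.04  0.47 -0.45  0.65  0.    2.05] True
1.135 3.141592653589793 [ 0.04  0.47 -0.45  0.65  0.   -1.09] True
0.166 -1.5707963267948966 [-0.14  0.65 -0.11  0.81  0.   -1.87] True
0.166 1.5707963267948966 [-0.14  0.65 -0.11  0.81  0.    1.27] True
0.166 0 [-0.14  0.65 -0.11  0.81  0.    2.84] True
0.166 3.141592653589793 [-0.14  0.65 -0.11  0.81  0.   -0.3 ] True
```

```bash
python3 - <<'E'
from h import *
np.set_printoptions(precision=1,suppress=True)
H=np.array([508,-60.5])
def P(th,off,r=150): return (H+r*np.array([np.cos(th),np.sin(th)])+off*np.array([-np.sin(th),np.cos(th)])).tolist()
p=bot.get_state()["tcp_pos"]
bot.movel([p[0],p[1],330])
bot.grip(0.0)
O=lambda th:[np.pi,0,th+np.pi/2]
bot.move_ptp(P(1.135,50)+[330],O(1.135))
bot.movel(P(1.135,50)+[65],max_speed=200)
for th in np.linspace(1.135,0.32,8):
    r=bot.movel(P(th,21)+[65],rot=O(th),max_speed=80,threshold=25)
    s=bot.get_state(); print(round(th,2),r,s["tcp_pos"],s["contact_force"],s["t"])
    if r: break
cv2.imwrite("pics/top1.png",imaging.capture("top")); s=imaging.capture("scene"); crop(s,155,150,130,95,6,"pics/sc1.png")
E
```

```text
1.14 False [552.3  84.2  65. ] [-0.1  0.2 -1. ] 6.0583
1.02 False [568.3  78.4  64.9] [-0.9  0.   0. ] 6.425
0.9 False [583.9  70.4  64.9] [-0.4  0.4 -1.4] 6.7917
0.79 False [598.5  60.7  64.9] [-0.   0.3 -0.6] 7.1583
0.67 False [612.   49.3  64.9] [ 0.1 -0.6  0.5] 7.525
0.55 False [624.1  36.4  64.9] [ 0.5  0.2 -0.4] 7.8917
0.44 False [634.6  22.3  64.9] [-0.3 -0.5  0.2] 8.2583
0.32 False [643.4   7.   64.9] [-0.9 -0.1  0.1] 8.625
```

View pics/sc1.png

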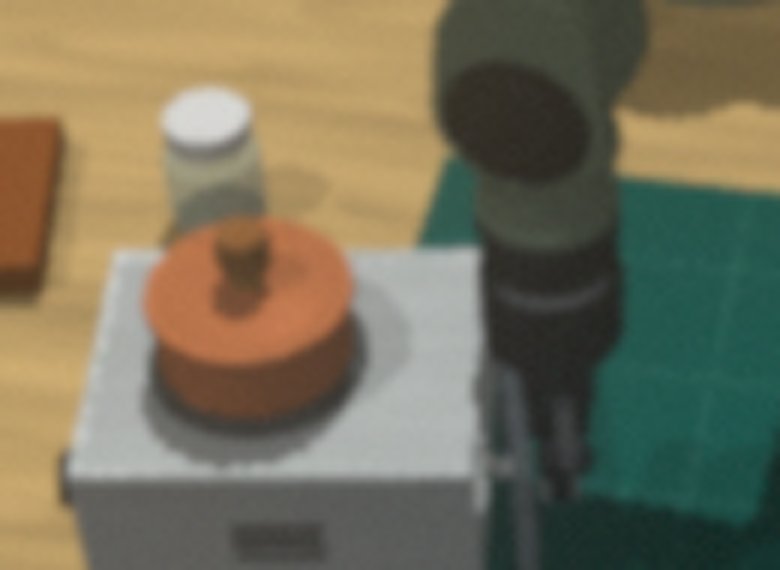

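The door (crop ~(520,450)) has been pushed most of the way ahead of the fingers (565,470), and the lid is undisturbed. Next I'll seat the door.

```bash
python3 - <<'E'
from h import *
np.set_printoptions(precision=1,suppress=True)
H=np.array([508,-60.5])
def P(th,off,r=150): return (H+r*np.array([np.cos(th),np.sin(th)])+off*np.array([-np.sin(th),np.cos(th)])).tolist()
O=lambda th:[np.pi,0,th+np.pi/2]
for th,off in[(.22,21),(.166,21)]+[(.166,21-k) for k in (2,4,6,8,10,12,14)]:
    r=bot.movel(P(th,off)+[65],rot=O(th),max_speed=30,threshold=20)
    s=bot.get_state(); print(th,off,r,s["tcp_pos"],s["contact_force"],s["t"])
    if r or np.linalg.norm(s["contact_force"])>20: break
E
```

```text
0.22 21 False [649.9  -7.7  64.9] [-1.   0.8 -0.4] 9.3833
0.166 21 False [652. -13.  65.] [-2.5  8.6  3. ] 9.8083
0.166 19 False [652. -13.  65.] [-2.6 12.9  3.6] 10.0583
0.166 17 False [652. -13.  65.] [-2.9 17.9  3.5] 10.3083
0.166 15 False [652. -13.  65.] [-5.  23.2  5. ] 10.5583
```

```bash
python3 - <<'E'
from h import *
np.set_printoptions(precision=1,suppress=True)
H=np.array([508,-60.5])
def P(th,off,r=150): return (H+r*np.array([np.cos(th),np.sin(th)])+off*np.array([-np.sin(th),np.cos(th)])).tolist()
bot.movel(P(.166,70)+[65]); bot.movel(P(.166,120)+[330],max_speed=250)
t=imaging.capture("top"); s=imaging.capture("scene"); cv2.imwrite("pics/t2.png",t);cv2.imwrite("pics/s2.png",s)
a=cv2.resize(t[130:205,265:355],None,fx=6,fy=6,interpolation=cv2.INTER_CUBIC)
b=cv2.resize(s[185:260,160:250],None,fx=6,fy=6,interpolation=cv2.INTER_CUBIC)
cv2.imwrite("pics/c2.png",cv2.resize(np.hstack([a,b]),(800,333))); print(bot.get_state()["t"])
E
```

```text
12.4
```

View pics/c2.png

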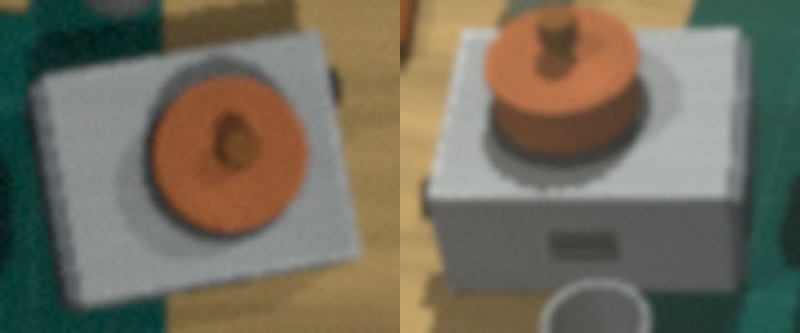

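The door now lies flush and parallel with the -x face in both views, with a uniform band along the roof's left edge from (35,80) to (68,305). So it's seated, and I'll go for the lid.

```bash
python3 - <<'E'
from h import *
np.set_printoptions(precision=1,suppress=True)
O=[np.pi,0,0.166+np.pi/2]; K=[615,-169]
bot.grip(1.0)
bot.move_ptp(K+[290],O)
print(bot.movel(K+[184],max_speed=70,threshold=8),bot.get_state()["tcp_pos"])
bot.grip(0.0,40)
s=bot.get_state(); print(s["opening"],s["gripper_force"],s["contact_force"],s["tcp_pos"])
bot.movel([s["tcp_pos"][0],s["tcp_pos"][1],290],max_speed=50)
s=bot.get_state(); print(s["opening"],s["gripper_force"],s["contact_force"],s["wrist_torque"],s["tcp_pos"],s["t"])
im=imaging.capture("scene"); crop(im,150,130,110,110,5,"pics/c3.png"); cv2.imwrite("pics/t3.png",imaging.capture("top"))
E
```

```text
False [ 615.3 -169.1  184.5]
0.33718645949247433 39.865713715553284 [ 0.3 -0.   1.6] [ 615.3 -169.   184.3]
0.33835486774561985 39.60390865802765 [-0.8  0.1 -3. ] [ 0. -0. -0.] [ 615.2 -169.   289.8] 18.675
```

View pics/c3.png

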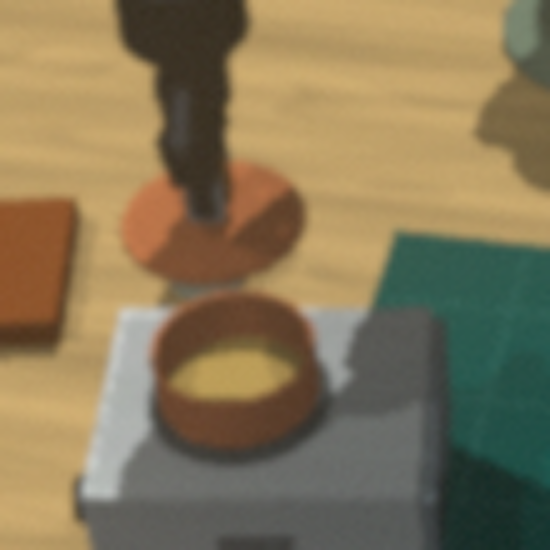

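The lid hangs level in the grip at (210,220), and the pot is open below it. Now I'll carry it to the mat.

```bash
python3 - <<'E'
from h import *
np.set_printoptions(precision=1,suppress=True)
M=[600.5,352.5]
bot.movel(M+[290],max_speed=130)
bot.movel(M+[60],max_speed=100)
bot.dwell(0.3)
r=bot.movel(M+[31],max_speed=12,threshold=4)
s=bot.get_state(); print(r,s["contact_force"],s["wrist_torque"],s["tcp_pos"],s["opening"],s["t"])
cv2.imwrite("pics/t4.png",imaging.capture("top")); im=imaging.capture("scene"); crop(im,280,180,130,100,6,"pics/c4.png")
E
```

```text
True [-0.7  0.2  5.8] [ 0. -0.  0.] [600.5 352.5  35.3] 0.3387611294159034 27.5083
```

View pics/c4.png

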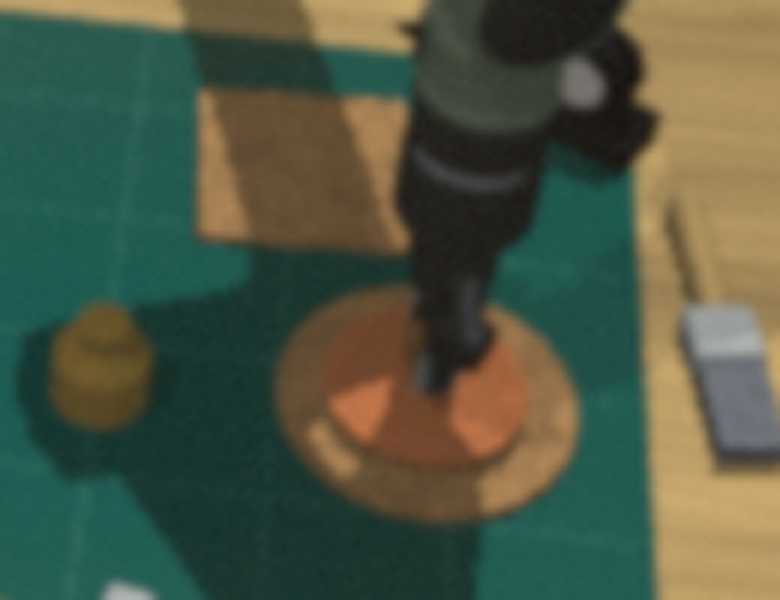

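The lid (425,385) sits level and wholly on the mat (428,400), and contact came at the expected height. I'll release and retreat.

```bash
python3 - <<'E'
from h import *
bot.grip(0.6); bot.grip(1.0); 
bot.movel([600.5,352.5,290],max_speed=120)
bot.movel([350,200,330],max_speed=200); bot.dwell(0.3)
print(bot.get_state()["t"],bot.get_state()["contact_force"])
t=imaging.capture("top"); s=imaging.capture("scene")
a=cv2.resize(t[90:270,110:360],(400,288),interpolation=cv2.INTER_CUBIC); b=cv2.resize(s[160:340,150:400],(400,288),interpolation=cv2.INTER_CUBIC)
cv2.imwrite("pics/c5.png",np.hstack([a,b]))
E
```

```text
32.625 [ 0.45280864 -0.5118735  -0.27343423]
```

View pics/c5.png

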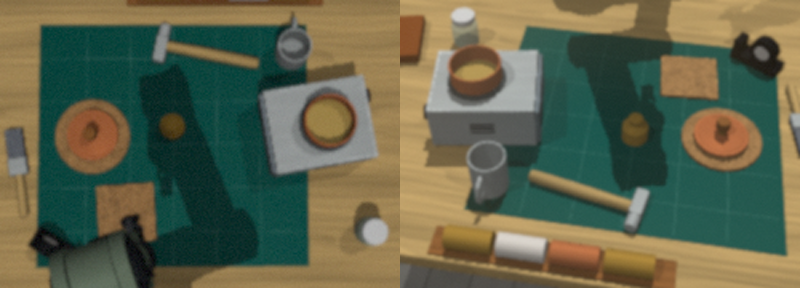

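The lid lies centred on the mat, knob up, at (92,135) and (722,138). The door is shut, and nothing else has moved.

```bash
python3 -c "
from bench import bot
print(bot.sign_off())"
```

```text
the job is handed in; nothing more can be done
None
```

The door is pushed shut and looks seated on its catch, the lid stands level and knob up, wholly on the round cork mat, nothing else appears to have moved, and I handed the job in at about 33 s.

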